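# Put away the sorting cup and shut the kit drawer

## Robot

A 6-joint arm with a two-finger parallel gripper is mounted at the origin on the work surface. World frame = base frame: x ahead of the robot, y to its left, z up, the work surface at z = 0. Lengths are in mm, angles in rad, forces in N, time in s.
With the tool pointing down it reaches from about 275 to 750 mm from the base axis. Payload 10.2 kg.
Tool frame: the origin (TCP) lies at the very end of the fingers, on their centre line; the grasp point (between the pads) lies 19 mm behind it (ctrl.grip_depth is the distance from the TCP to the grasp point, in mm); z points along the fingers, x is the direction in which the jaws open and shut, and the axes are right-handed (so a half turn about z gives the same grasp; the last joint's range is limited). The gripper opens to 85 mm and grips with 20 to 120 N. Pads are 22 mm wide; open, the fingers measure 114 mm over their backs; the gripper's body (76 mm by 85 mm) begins 54 mm behind the grasp point. The pads swing forward as they close: fully open they stand 13 mm farther back than shut.
Start: joints at [-1.453, 0.313, 1.498, -0, 1.331, -0.223], TCP at [175.464, -494.817, 231.294] pointing down, gripper open.
Joint ranges: [-2.94, 2.94], [-0.97, 2.17], [0.19, 2.56], [-1.23, 4.37], [0.02, 3.11], [-2.88, 2.88]. Speed limits (rad/s): [2.39, 2.39, 3.01, 3.14, 3.14, 3.14].

## Interface

Orientations are given as a unit quaternion [w, x, y, z].
In Python, from rig import ctrl gives the robot as it stands.
- The arm moves only by the tool play_rows, never from a script. Its argument "motion" is a list of rows, each a list of 2 entries, a list of its own where there are three numbers: the shift along the tool's x, y, z in mm, then the turn, a rotation vector about the tool's x, y, z in degrees. A call has 1 to 20 rows; each row shifts and turns the commanded pose from where the row before left it, along the tool's axes as they then stand; what a row does not reach is not made up. A row lasts 1/12 s, in which the tool goes at most 41.7 mm and 7.16 degrees, less where a joint would pass 70% of its speed; a pose out of reach is approached as far as the arm can. A call with a gripper value outside its range is refused whole. "fingers" is the finger opening in mm, from 0 to 85.4, set as the call begins (left out, the last holds). The fingers move at their own pace and stop on an object; "squeeze" is the grip in N (left out, the last holds). Time passes only in rows, so rows that do not move let the fingers close. It gives the time, the measured TCP pose, the force and the opening at its end, in the units of the state.
- ctrl.sense(): the state, without advancing time (a new reading comes with each control period).
- ctrl.capture(name): name is "scene" or "top" or "wrist"; returns the picture (400x640x3 uint8, red, green, blue); there is no depth.
- ctrl.get_calibration(name): a dict with "K" (3x3 intrinsics, pixels), "k1" (the pictures are not rectified: a ray, as slopes to the right and down, at radius r is drawn at 1 + k1 r^2 times it, then the intrinsics apply), "R" (3x3) and "t" (3): a world point X has camera coordinates R X + t; the wrist camera has in their place "tool_from_camera" (4x4, takes a point from camera to tool coordinates, whose origin is the TCP and whose axes are the tool frame's). Camera axes: x right, y down, z forward; pixel columns grow to the right and rows downward; lengths in mm; the calibration is good to about 2 mm. A picture is of the moment at which its call begins: read the wrist's pose just before it. get_calibration takes no time and is no camera call.
- ctrl.finish_job(): hands the job in, once; it reports no verdict.
Trained networks look in the newest picture that a camera, given by its name, has taken for a name from the list of things; names that differ only in an ending like _2 or _b are one class to them, and where a whole thing is asked for, a point or a joint stands for the part that bears it (a point fixed in the world has none). Each returns a list of dicts, best first, with "p" (0 to 1); they miss things now and then, are a little off and sometimes report something else, mostly with a low value. They report only what shows in the picture. A call takes as long as a camera call.
- ctrl.spot_in(camera, name): "position" ([column, row] as shares, 0 to 1, of the picture: columns of its width, rows of its height, amid what is visible of it).
The state is a dict: "time_s": time; "joints": joint angles; "dq": joint speeds; "tau": joint torques, N m; "eef_pos": TCP position; "ee_rot": TCP orientation; "force": force on the tool from outside, world axes, zero at the start; "wrist_torque": the same for the moment, N m; "grip_width": opening from 0.0 (shut) to 1.0 (fully open).
Only numpy, scipy, OpenCV 4.12 (cv2) and the standard library are available. Lean on these libraries where they do the work, as an engineer would, in place of code of your own. Each camera call takes 0.05 s, during which the arm holds its last target. There are 200 camera calls.

## Task

Put the blue sorting cup that stands on the bench into the matching cup in the open drawer, so that the two are nested upright, then push the drawer fully home until its catch holds it. Leave the cups stacked in the drawer, and do not disturb the water bottle, the steel tin or the brush.

Things in the scene. Friction and masses are not known exactly. Their poses are not given: they have to be found in the camera images.
- cup_loose: Loose blue plastic cup, upright on the bench on the left or the right of the drawer unit. A plain cone: 44 mm tall, outer diameter 64 mm at the rim and 36 mm at the foot, wall 4 mm, thick base 15 mm, about 60 g. Origin: centre of its underside, z up. Nested in its twin it stands about 15 mm higher than the twin.
- cup_kept: Identical blue cup, loose, standing upright and empty on the floor of the open drawer, 70 to 125 mm behind the white face of the drawer front. Origin: centre of its underside, z up.
- drawer (a joint): Opening of the upper drawer in m: 0 = fully home (its white front then lies flush with that of the closed lower drawer), grows as it comes out towards the robot, at most 0.19. Starts about 0.15 to 0.18 open. Light sliding friction of 1 to 2 N; a spring catch gives about 4 N of resistance 15 to 7 mm before home and from there draws the drawer in and holds it.
- drawer_pull (a point): Centre of the front face of the aluminium grip strip (200 wide, 14 tall, 12 mm out from the white front) at the top of the upper drawer's front, 168 mm above the bench; moves with the drawer. x axis points into the unit, the way the drawer closes; y along the strip; z up. The white front is 236 mm wide, 14 mm thick; its top edge is 10 mm above this point.
- drawer_floor (a point): Centre of the drawer's inner floor, 100 mm above the bench; axes as for drawer_pull; it moves with the drawer. The drawer is open on top, inside 228 mm long (x) by 194 mm wide (y), side walls 46 mm above this floor, front wall 78 mm above it. The strip's front face is at x = -146 mm.
- unit_top (a point): Middle of the front top edge of the fixed green drawer unit (270 mm deep, 236 mm wide, 180 mm tall, black rubber mat on top); axes as for drawer_pull. The unit stands on the bench, its front towards the robot, turned by up to about 9 degrees. Its lower drawer is a closed dummy.
- bottle: Bystander: turquoise water bottle, 66 mm diameter, 190 mm tall, standing on the other side of the drawer unit from the loose cup. Origin: centre of its underside.
- tin: Bystander: open dark steel tin, 90 x 150 x 45 mm, to the left. Origin: centre of its underside.
- brush: Bystander: hand brush lying on the bench, to the right. Origin: under its middle.

How it is judged:
By the outcome, as a careful person would: the job done as asked, in the order asked, and still so for the second after the job is handed in, with the robot touching nothing.
It also fails if it takes over 61 s, if anything falls off the work surface, if the arm or the gripper's body presses on something with over 40 N, if the wrist force passes 120 N, or if a joint passes its speed limit or range.

## Working session

There is one attempt and no reset: what is moved stays moved. The work goes in short steps, Python scripts to look and compute and a tool call to move; the robot and the scene stay as the last step left them, time stands still between calls to the robot, and variables do not carry over. Pictures are saved under pics/ and viewed, about 8 in all and at most 12, crops included, and the job is handed in when it is done.

Besides the shell and the picture viewer there is one more tool, called as name([rows], argument=value, ...), one row to a line, values as JSON. play_rows: Moves the arm, as the interface text tells. Its arguments: {"type":"object","properties":{"motion":{"type":"array"},"fingers":{"type":"number"},"squeeze":{"type":"number"}},"required":["motion"]}

```bash
ls; mkdir -p pics
cat > h.py <<'E'
import numpy as np, cv2
from rig import ctrl
from scipy.spatial.transform import Rotation as Ro
def pose():
    s=ctrl.sense(); q=s["ee_rot"]; return np.array(s["eef_pos"]),Ro.from_quat([q[1],q[2],q[3],q[0]]).as_matrix()
def ray(name,uv,P=None):
    c=ctrl.get_calibration(name);K=np.array(c["K"])
    d=np.array([c["k1"],0,0,0,0],float)
    n=cv2.undistortPoints(np.array([[uv]],float),K,d)[0,0]
    v=np.array([n[0],n[1],1.])
    if name=="wrist":
        p,R=P; T=np.array(c["tool_from_camera"]); return p+R@T[:3,3], R@T[:3,:3]@v
    R=np.array(c["R"]);t=np.array(c["t"]); return -R.T@t, R.T@v
def at_z(name,uv,z,P=None):
    o,d=ray(name,uv,P); return o+d*(z-o[2])/d[2]
def proj(name,X,P=None):
    c=ctrl.get_calibration(name);K=np.array(c["K"])
    if name=="wrist":
        p,R=P;T=np.array(c["tool_from_camera"]);x=R.T@(np.array(X)-p);x=T[:3,:3].T@(x-T[:3,3])
    else: x=np.array(c["R"])@np.array(X)+np.array(c["t"])
    x=x/x[2]; r2=x[0]**2+x[1]**2; x[:2]*=1+c["k1"]*r2; return (K@x)[:2]
def snap(name,f=None):
    P=pose(); im=ctrl.capture(name)
    if f: cv2.imwrite("pics/"+f,cv2.cvtColor(im,cv2.COLOR_RGB2BGR))
    return im,P
E
python3 - <<'E'
from h import *
for n in("scene","top","wrist"):
    im,P=snap(n,n+"0.png")
    for k in("cup_loose","cup_kept","drawer_pull","drawer_floor","unit_top","bottle","tin","brush"):
        for d in ctrl.spot_in(n,k)[:2]:
            uv=np.array(d["position"])*[640,400]; print(n,k,round(d["p"],2),uv.round(),at_z(n,uv,{"cup_loose":40,"cup_kept":140,"drawer_pull":168,"drawer_floor":100,"unit_top":180}.get(k,40),P).round())
print(P)
E
```

```text
pics
scene cup_loose 0.82 [214. 264.] [ 489. -341.   40.]
scene cup_loose 0.64 [317. 195.] [530.  75.  40.]
scene cup_kept 0.82 [314. 197.] [598. -21. 140.]
scene drawer_pull 0.56 [309. 191.] [588. -33. 168.]
scene drawer_floor 0.7 [306. 188.] [523.  28. 100.]
scene unit_top 0.7 [363. 218.] [782. -36. 180.]
scene bottle 0.8 [343. 141.] [410. 386.  40.]
scene brush 0.72 [234. 314.] [ 653. -418.   40.]
top cup_loose 0.59 [419. 250.] [ 482. -341.   40.]
top cup_kept 0.63 [318. 221.] [581.  -9. 140.]
top drawer_pull 0.78 [307. 223.] [575.  25. 168.]
top drawer_floor 0.97 [310. 223.] [577.  18. 100.]
top unit_top 0.91 [309. 172.] [730.  15. 180.]
top bottle 0.91 [210. 270.] [434. 353.  40.]
top tin 0.84 [194. 204.] [654. 404.  40.]
top brush 0.65 [433. 206.] [ 627. -393.   40.]
(array([ 175.4638472 , -494.82099442,  231.30268131]), array([[ 3.34225993e-01, -9.42492963e-01, -9.89612286e-06],
       [-9.42492963e-01, -3.34225992e-01, -1.68267748e-05],
       [ 1.25515754e-05,  1.49509717e-05, -1.00000000e+00]]))
```

View pics/top0.png

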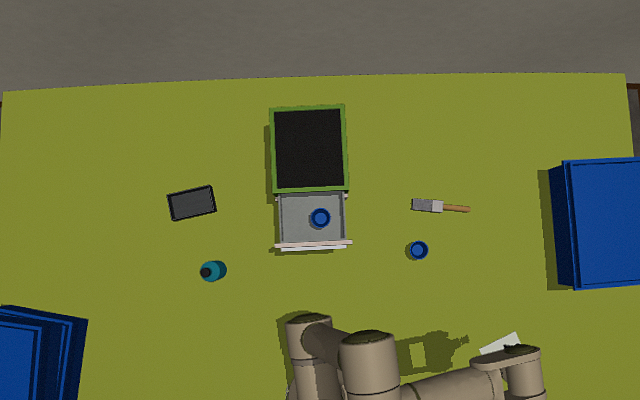

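View pics/scene0.png

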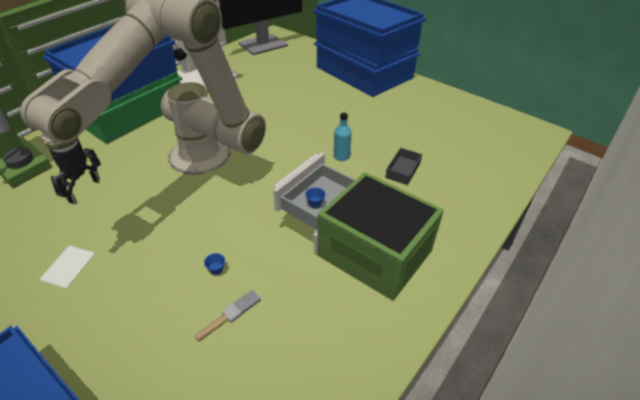

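The top view shows the loose cup at (419,250), the kept cup at (320,217), and the drawer front from (275,246) to (351,242). The scene view agrees. I'll move above the loose cup for a closer look.

play_rows([
  [[-4, -32, 0], [0, 0, 0]],
  [[-4, -34, 0], [0, 0, 0]],
  [[-4, -34, 0], [0, 0, 0]],
  [[-4, -34, 0], [0, 0, 0]],
  [[-4, -34, 0], [0, 0, 0]],
  [[-4, -34, 0], [0, 0, 0]],
  [[-4, -34, 0], [0, 0, 0]],
  [[-4, -34, 0], [0, 0, 0]],
  [[-4, -34, 0], [0, 0, 0]],
  [[-4, -34, 0], [0, 0, 0]],
  [[0, 0, 0], [0, 0, 0]],
  [[0, 0, 0], [0, 0, 0]],
], fingers=85)

```text
time_s: 2.35
eef_pos: [481.7, -343.2, 230.9]
ee_rot: [0.0, 0.818, -0.576, -0.0]
force: [0.7, -0.6, 0.0]
grip_width: 0.995
```

Run:
```python
from h import *
im,P=snap("wrist","w1.png"); print(P)
print(ctrl.get_calibration("wrist"))
for d in ctrl.spot_in("wrist","cup_loose")[:2]:
    uv=np.array(d["position"])*[640,400]; print(d["p"],uv,at_z("wrist",uv,40,P))
```

```text
(array([ 481.66213375, -343.20519013,  230.8989173 ]), array([[ 3.36728809e-01, -9.41601602e-01, -3.64208888e-04],
       [-9.41601604e-01, -3.36728906e-01,  2.50300644e-04],
       [-3.58323147e-04,  2.58656235e-04, -9.99999902e-01]]))
{'K': array([[347.92574136,   0.        , 319.40826448],
       [  0.        , 347.92574136, 201.24638649],
       [  0.        ,   0.        ,   1.        ]]), 'k1': -0.054085773996873227, 'tool_from_camera': array([[ 9.99999937e-01,  3.78307364e-06, -3.56321754e-04,
        -6.28833458e-01],
       [ 9.24358602e-05,  9.62961030e-01,  2.69640587e-01,
        -6.88991151e+01],
       [ 3.44144034e-04, -2.69640602e-01,  9.62960969e-01,
        -1.42251870e+02],
       [ 0.00000000e+00,  0.00000000e+00,  0.00000000e+00,
         1.00000000e+00]])}
0.7 [313.024 174.4  ] [ 481.84213991 -335.66943264   40.        ]
```

View pics/w1.png

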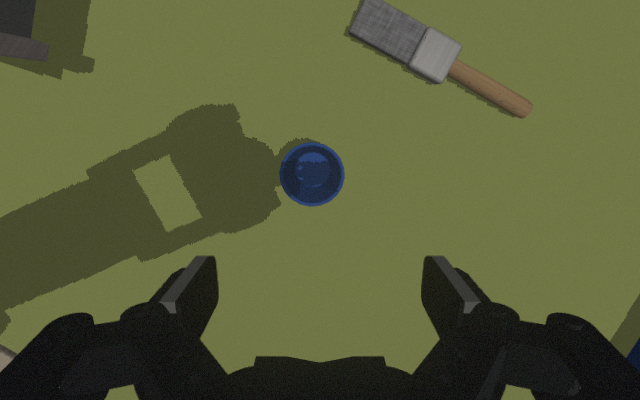

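Wrist view: the cup rim circle is centred near (312,174), between the jaws and clear of the brush. Next I'll fit the rim and get the unit's yaw from the top image.

```bash
cat >> h.py <<'E'
def rim(name,im,P,z,win=None):
    hsv=cv2.cvtColor(im,cv2.COLOR_RGB2HSV); m=cv2.inRange(hsv,(105,120,40),(130,255,255))
    if win: w=np.zeros_like(m); w[win[1]:win[3],win[0]:win[2]]=255; m&=w
    m=cv2.morphologyEx(m,cv2.MORPH_OPEN,np.ones((3,3)))
    c=max(cv2.findContours(m,cv2.RETR_EXTERNAL,cv2.CHAIN_APPROX_NONE)[0],key=cv2.contourArea)
    c=cv2.convexHull(c)[:,0,:].astype(float)
    X=np.array([at_z(name,u,z,P)[:2] for u in c]); (x,y),r=cv2.minEnclosingCircle(X.astype(np.float32))
    return np.array([x,y]),r,c.mean(0),X
E
python3 - <<'E'
from h import *
im=cv2.cvtColor(cv2.imread("pics/w1.png"),cv2.COLOR_BGR2RGB);P=pose()
c,r,_,X=rim("wrist",im,P,44,(240,110,400,240)); print(c,r,X.min(0),X.max(0),X.mean(0))
d=P[1].T@np.array([*(c-P[0][:2]),0]);print("tool shift",d)
t=cv2.cvtColor(cv2.imread("pics/top0.png"),cv2.COLOR_BGR2RGB)
c,r,_,X=rim("top",t,P,144,(280,200,345,240));print("kept",c,r,X.min(0),X.max(0))
c,r,_,X=rim("top",t,P,44,(400,230,440,270));print("loose by top",c,r)
cv2.imwrite("pics/tc.png",cv2.resize(cv2.imread("pics/top0.png")[95:260,255:365],None,fx=3.6,fy=3.6,interpolation=cv2.INTER_CUBIC))
E
```

```text
[ 480.48165894 -335.40621948] 30.956785202026367 [ 449.76705315 -366.14266137] [ 511.1499132  -304.85517977] [ 478.97990578 -338.35581644]
tool shift [-8.40907351e+00 -3.29842157e+00  5.86672780e-04]
kept [592.56286621 -15.20859051] 31.28129005432129 [562.73486167 -43.57674809] [622.37662977  13.04144666]
loose by top [ 483.24432373 -338.0987854 ] 30.804288864135742
```

View pics/tc.png

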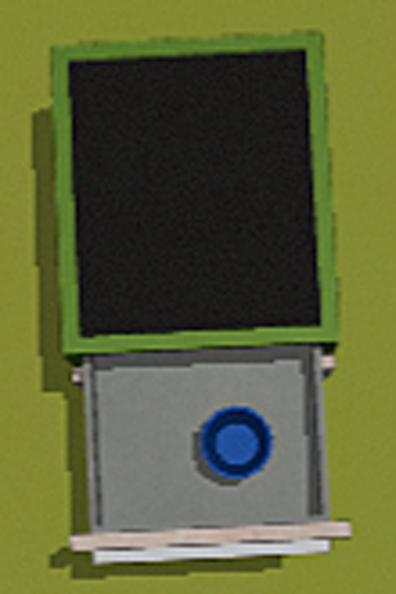

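Loose cup at (480,-335), where the wrist and top cameras agree within 3 mm. Kept cup at about (592,-15). Grasping now.

play_rows([
  [[-4, -1, 10], [0, 0, 0]],
  [[-4, -2, 30], [0, 0, 0]],
  [[0, 0, 40], [0, 0, 0]],
  [[0, 0, 40], [0, 0, 0]],
  [[0, 0, 35], [0, 0, 0]],
  [[0, 0, 25], [0, 0, 0]],
  [[0, 0, 15], [0, 0, 0]],
  [[0, 0, 10], [0, 0, 0]],
  [[0, 0, 0], [0, 0, 0]],
  [[0, 0, 0], [0, 0, 0]],
])

```text
time_s: 3.28
eef_pos: [480.6, -336.3, 27.0]
ee_rot: [0.0, 0.817, -0.577, 0.0]
force: [-0.5, 0.9, -0.0]
grip_width: 0.993
```

play_rows([
  [[0, 0, 0], [0, 0, 0]],
  [[0, 0, 0], [0, 0, 0]],
  [[0, 0, 0], [0, 0, 0]],
  [[0, 0, 0], [0, 0, 0]],
  [[0, 0, 0], [0, 0, 0]],
  [[0, 0, 0], [0, 0, 0]],
  [[0, 0, 0], [0, 0, 0]],
  [[0, 0, 0], [0, 0, 0]],
], fingers=50, squeeze=25)

```text
time_s: 3.95
eef_pos: [481.3, -336.3, 28.4]
ee_rot: [0.0, 0.817, -0.577, 0.001]
force: [-2.9, 0.7, 9.4]
grip_width: 0.721
```

Run:
```python
from h import *
print(ctrl.sense()["grip_width"]*85.4,pose()[0])
f=lambda u,v,z:at_z("top",(255+u/3.6,95+v/3.6),z)[:2]
FL,FR,BL,BR=f(64,356,180),f(340,345,180),f(52,46,180),f(322,32,180)
print(FL,FR,BL,BR,np.linalg.norm(FL-FR),np.linalg.norm(FL-BL))
for a,b in((FR,FL),(BR,BL)): print("y axis deg",np.degrees(np.arctan2(-(b-a)[0],(b-a)[1])))
for a,b in((FL,BL),(FR,BR)): print("x axis deg",np.degrees(np.arctan2((b-a)[1],(b-a)[0])))
A,B=f(71,538,178),f(351,523,178); print("front",A,B,np.linalg.norm(A-B),np.degrees(np.arctan2(-(A-B)[0],(A-B)[1])))
print("strip",f(96,562,168),f(330,550,168))
im,P=snap("wrist","w2.png")
```

```text
61.56817572634153 [ 481.34241524 -336.2802923    28.43663023]
[666.42654321 126.87748503] [ 669.24680354 -107.15773329] [936.19472584 132.50683761] [ 941.75061611 -101.00734754] 234.05221059288226 269.8269111292302
y axis deg 0.6904140088195566
y axis deg 1.3629536780350582
x axis deg 1.1954387542219587
x axis deg 1.292940911635587
front [512.47323227 124.30078408] [ 518.6068583  -111.62710675] 236.0076080169467 1.489233593426405
strip [491.72652854 104.45598209] [496.4319373  -93.78056194]
```

View pics/w2.png

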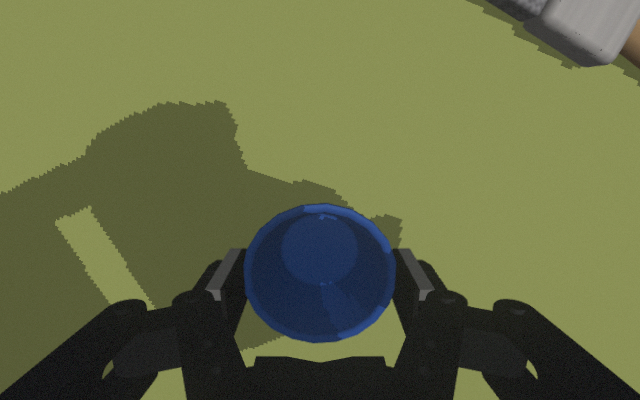

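The cup is gripped, rim centred between the pads. Lifting, turning the jaws to the drawer's axes (unit yaw about 1.3°), then moving in front of the kept cup to look again.

play_rows([
  [[0, 0, -10], [0, 0, 0]],
  [[0, 0, -20], [0, 0, 2.6]],
  [[0, 0, -35], [0, 0, 2.6]],
  [[0, 0, -40], [0, 0, 2.6]],
  [[0, 0, -40], [0, 0, 2.6]],
  [[0, 0, -40], [0, 0, 2.6]],
  [[0, 0, -35], [0, 0, 2.7]],
  [[0, 0, -10], [0, 0, 2.7]],
  [[0, 0, 0], [0, 0, 0]],
])

```text
time_s: 4.75
eef_pos: [481.4, -336.1, 260.8]
ee_rot: [0.0, 0.713, -0.701, 0.004]
force: [-0.6, -0.6, -0.6]
grip_width: 0.718
```

play_rows([
  [[-10, -1, 0], [0, 0, 0]],
  [[-20, -3, 0], [0, 0, 0]],
  [[-28, -3, 0], [0, 0, 0]],
  [[-30, -4, 0], [0, 0, 0]],
  [[-30, -4, 0], [0, 0, 0]],
  [[-30, -4, 0], [0, 0, 0]],
  [[-30, -4, 0], [0, 0, 0]],
  [[-30, -4, 0], [0, 0, 0]],
  [[-30, -4, 0], [0, 0, 0]],
  [[-30, -4, 0], [0, 0, 0]],
  [[-25, -3, 0], [0, 0, 0]],
  [[-15, 0, 0], [0, 0, 0]],
  [[-10, 0, 0], [0, 0, 0]],
  [[0, 0, 0], [0, 0, 0]],
  [[0, 0, 0], [0, 0, 0]],
  [[0, 0, 0], [0, 0, 0]],
])

```text
time_s: 6.08
eef_pos: [512.4, -17.6, 255.8]
ee_rot: [0.0, 0.714, -0.7, -0.0]
force: [-0.0, -0.2, -0.8]
grip_width: 0.716
```

Run:
```python
from h import *
im,P=snap("wrist","w3.png");print(P[0],ctrl.sense()["grip_width"]*85.4)
for d in ctrl.spot_in("wrist","cup_kept")[:2]:
    uv=np.array(d["position"])*[640,400]; print(d["p"],uv,at_z("wrist",uv,140,P))
print(proj("wrist",[592.6,-15.2,144],P))
```

```text
[512.35290827 -17.61127471 255.82230094] 61.195781855601346
0.56 [315.008  87.6  ] [592.2733822  -12.07865514 140.        ]
[319.41248806  86.94309065]
```

View pics/w3.png

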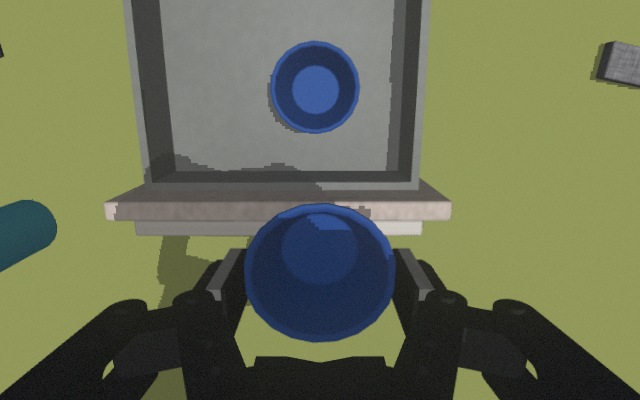

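The kept cup is centred near (315,87), and the held cup still sits level in the jaws, as it did at the grasp. The drawer front spans (106..450, 210). Fitting both rims.

Run:
```python
from h import *
im=cv2.cvtColor(cv2.imread("pics/w3.png"),cv2.COLOR_BGR2RGB);P=pose()
c,r,_,X=rim("wrist",im,P,144,(255,25,375,145)); print("kept",c,r,X.min(0),X.max(0))
h,r2,_,X=rim("wrist",im,P,P[0][2]+15.6,(230,200,410,350)); print("held",h,r2,X.min(0),X.max(0),"tcp",P[0])
print("tool shift by held", P[1].T@np.array([*(c-h),0]), "by tcp",P[1].T@np.array([*(c-P[0][:2]),0]))
for u in((106,202),(450,202),(106,220),(450,220)): print(at_z("wrist",u,178,P))
for u in((136,235),(421,234)): print("strip",at_z("wrist",u,161,P),at_z("wrist",u,175,P))
print(P[1].round(3))
```

```text
kept [591.90447998 -11.98417091] 31.235958099365234 [560.86540562 -42.60330347] [622.82643766  18.47100167]
held [514.01794434 -16.87293816] 31.131885528564453 [483.13514999 -47.4738645 ] [545.02623163  13.5129183 ] tcp [512.47344612 -17.8063027  256.01596439]
tool shift by held [-3.44136353e+00 -7.79638889e+01 -3.90902263e-02] by tcp [-4.34588163e+00 -7.95254555e+01 -3.98884134e-02]
[516.1795595  126.64013293 178.        ]
[ 520.48120045 -103.38213871  178.        ]
[503.36925874 128.59345314 178.        ]
[ 507.9215784  -104.91530225  178.        ]
strip [486.11995073 118.41072302 161.        ] [491.73114043 110.48862733 175.        ]
strip [491.12964927 -91.63067828 161.        ] [496.44519873 -87.15747921 175.        ]
[[ 0.019 -1.    -0.001]
 [-1.    -0.019 -0.   ]
 [ 0.     0.001 -1.   ]]
```

play_rows([
  [[-1, -10, 0], [0, 0, 0]],
  [[-1, -18, 0], [0, 0, 0]],
  [[-1, -22, 0], [0, 0, 0]],
  [[-1, -18, 0], [0, 0, 0]],
  [[0, -10, 0], [0, 0, 0]],
  [[0, 0, 0], [0, 0, 0]],
  [[0, 0, 20], [0, 0, 0]],
  [[0, 0, 30], [0, 0, 0]],
  [[0, 0, 20], [0, 0, 0]],
  [[0, 0, 8], [0, 0, 0]],
  [[0, 0, 0], [0, 0, 0]],
  [[0, 0, 0], [0, 0, 0]],
])

```text
time_s: 7.18
eef_pos: [590.6, -11.8, 179.4]
ee_rot: [-0.0, 0.714, -0.7, 0.0]
force: [-0.2, -0.3, -0.3]
grip_width: 0.719
```

play_rows([
  [[0, 0, 5], [0, 0, 0]],
  [[0, 0, 5], [0, 0, 0]],
  [[0, 0, 5], [0, 0, 0]],
  [[0, 0, 5], [0, 0, 0]],
  [[0, 0, 5], [0, 0, 0]],
  [[0, 0, 4], [0, 0, 0]],
  [[0, 0, 0], [0, 0, 0]],
  [[0, 0, 0], [0, 0, 0]],
])

```text
time_s: 7.85
eef_pos: [590.4, -11.4, 149.2]
ee_rot: [0.0, 0.714, -0.7, -0.0]
force: [-0.1, 1.0, -0.6]
grip_width: 0.718
```

Run:
```python
from h import *
im,P=snap("wrist","w4.png");print(P[0],ctrl.sense()["grip_width"]*85.4)
```

```text
[590.43618229 -11.37564336 149.15453485] 61.33805078186953
```

View pics/w4.png

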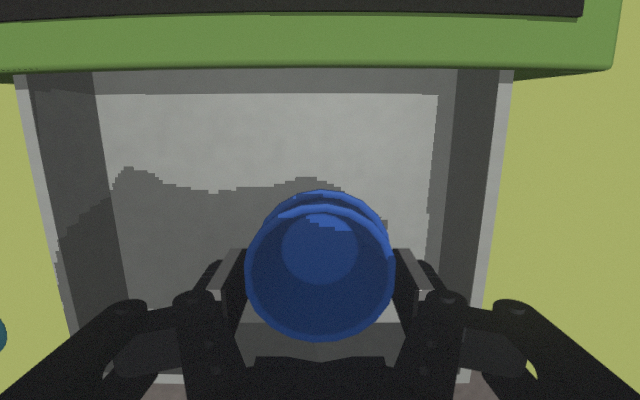

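The twin's rim shows concentric just behind the held one, so the cup has entered. I'll lower until it seats and release.

play_rows([
  [[0, 0, 2], [0, 0, 0]],
  [[0, 0, 2], [0, 0, 0]],
  [[0, 0, 1], [0, 0, 0]],
  [[0, 0, 0], [0, 0, 0]],
  [[0, 0, 0], [0, 0, 0]],
])

```text
time_s: 8.32
eef_pos: [590.4, -11.4, 144.3]
ee_rot: [-0.0, 0.714, -0.7, -0.0]
force: [-0.4, 0.3, -1.4]
grip_width: 0.72
```

play_rows([
  [[0, 0, 0], [0, 0, 0]],
  [[0, 0, 0], [0, 0, 0]],
  [[0, 0, 0], [0, 0, 0]],
  [[0, 0, 0], [0, 0, 0]],
  [[0, 0, 0], [0, 0, 0]],
  [[0, 0, 0], [0, 0, 0]],
], fingers=80)

```text
time_s: 8.82
eef_pos: [590.4, -11.4, 144.3]
ee_rot: [0.0, 0.714, -0.7, -0.0]
force: [0.5, 0.9, 0.7]
grip_width: 0.938
```

play_rows([
  [[0, 0, -8], [0, 0, 0]],
  [[0, 0, -15], [0, 0, 0]],
  [[0, 0, -20], [0, 0, 0]],
  [[0, 0, -25], [0, 0, 0]],
  [[0, 0, -20], [0, 0, 0]],
  [[0, 0, -10], [0, 0, 0]],
  [[0, 20, 0], [0, 0, 0]],
  [[0, 30, 0], [0, 0, 0]],
  [[0, 30, 0], [0, 0, 0]],
  [[0, 20, 0], [0, 0, 0]],
  [[0, 0, 0], [0, 0, 0]],
  [[0, 0, 0], [0, 0, 0]],
])

```text
time_s: 9.82
eef_pos: [490.2, -13.4, 242.7]
ee_rot: [-0.0, 0.714, -0.7, 0.0]
force: [0.4, 0.1, -0.6]
grip_width: 0.938
```

Run:
```python
from h import *
im,P=snap("wrist","w5.png");print(P[0],P[1].round(3))
for z in(144,159):
  c,r,_,X=rim("wrist",im,P,z,(200,5,420,215)); print(z,c,r,X.max(0)-X.min(0))
```

```text
[490.20993341 -13.37703909 242.71675439] [[ 0.019 -1.     0.001]
 [-1.    -0.019 -0.   ]
 [ 0.    -0.001 -1.   ]]
144 [593.49346924 -10.92091656] 33.309967041015625 [60.13583751 65.63113593]
159 [591.33203125 -10.94710159] 31.23690414428711 [56.3932281  61.54652154]
```

View pics/w5.png

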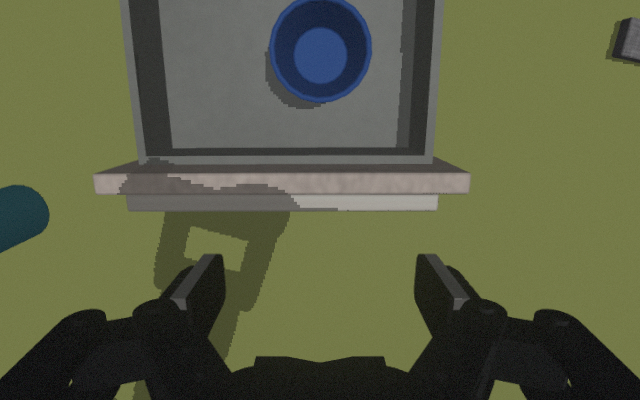

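The stack is nested and upright: a 31 mm rim radius at z=159 fits a seated cup. The strip face is at x≈494 with its centre at y≈12. Backing off, closing the fingers and lowering in front of the strip.

play_rows([
  [[-5, 10, 0], [0, 0, 0]],
  [[-10, 15, 0], [0, 0, 0]],
  [[-10, 15, 0], [0, 0, 0]],
  [[0, 5, 0], [0, 0, 0]],
  [[0, 0, 15], [0, 0, 0]],
  [[0, 0, 25], [0, 0, 0]],
  [[0, 0, 25], [0, 0, 0]],
  [[0, 0, 18], [0, 0, 0]],
  [[0, 0, 5], [0, 0, 0]],
  [[0, 0, 0], [0, 0, 0]],
  [[0, 0, 0], [0, 0, 0]],
], fingers=0)

```text
time_s: 10.78
eef_pos: [445.9, 10.5, 155.0]
ee_rot: [-0.0, 0.714, -0.7, 0.0]
force: [0.7, -0.2, 0.2]
grip_width: -0.002
```

play_rows([
  [[0, -8, 0], [0, 0, 0]],
  [[0, -8, 0], [0, 0, 0]],
  [[0, -6, 0], [0, 0, 0]],
  [[0, -6, 0], [0, 0, 0]],
  [[0, -5, 0], [0, 0, 0]],
  [[0, -5, 0], [0, 0, 0]],
  [[0, -5, 0], [0, 0, 0]],
  [[0, -5, 0], [0, 0, 0]],
  [[0, -5, 0], [0, 0, 0]],
  [[0, -5, 0], [0, 0, 0]],
])

```text
time_s: 11.62
eef_pos: [503.4, 12.0, 154.2]
ee_rot: [0.0, 0.714, -0.7, -0.0]
force: [-1.7, 1.2, -0.2]
grip_width: -0.001
```

Run:
```python
from h import *
s=ctrl.sense();print(s["eef_pos"],s["force"],s["wrist_torque"])
im,P=snap("wrist","w6.png")
```

```text
[503.37566092  11.972703   154.24453619] [-1.66705933  1.18186538 -0.21246833] [ 0.01662057  0.23122774 -0.00216577]
```

View pics/w6.png

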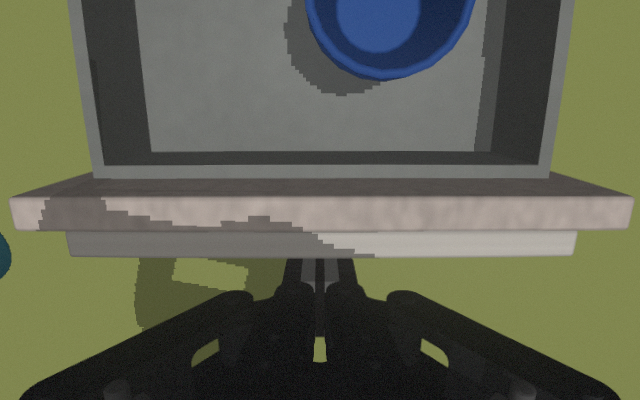

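The fingers are on the strip at its centre and reading 1.7 N, which is the sliding friction. Pushing steadily.

play_rows([
  [[0, -6, 0], [0, 0, 0]],
  [[0, -6, 0], [0, 0, 0]],
  [[0, -6, 0], [0, 0, 0]],
  [[0, -6, 0], [0, 0, 0]],
  [[0, -6, 0], [0, 0, 0]],
  [[0, -6, 0], [0, 0, 0]],
  [[0, -6, 0], [0, 0, 0]],
  [[0, -6, 0], [0, 0, 0]],
  [[0, -6, 0], [0, 0, 0]],
  [[0, -6, 0], [0, 0, 0]],
  [[0, -6, 0], [0, 0, 0]],
  [[0, -6, 0], [0, 0, 0]],
  [[0, -6, 0], [0, 0, 0]],
  [[0, -6, 0], [0, 0, 0]],
  [[0, -6, 0], [0, 0, 0]],
  [[0, -5, 0], [0, 0, 0]],
  [[0, -5, 0], [0, 0, 0]],
  [[0, -4, 0], [0, 0, 0]],
  [[0, -3, 0], [0, 0, 0]],
  [[0, -2, 0], [0, 0, 0]],
])

```text
time_s: 13.33
eef_pos: [612.4, 14.0, 154.3]
ee_rot: [-0.0, 0.714, -0.7, 0.0]
force: [-1.5, 0.7, 0.4]
grip_width: 0.0
```

Run:
```python
from h import *
im,P=snap("wrist","w7.png");s=ctrl.sense();print(s["eef_pos"],s["force"])
```

```text
[612.54391673  13.92896892 154.32174706] [-0.7559248  -0.89557443 -0.17490907]
```

View pics/w7.png

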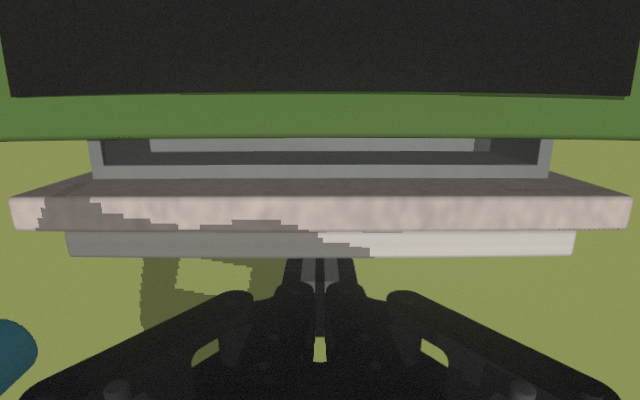

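The drawer is nearly in and the cup has passed under the top. About 30–40 mm remain, so I'll go on in short calls and watch the force.

play_rows([
  [[0, -3, 0], [0, 0, 0]],
  [[0, -4, 0], [0, 0, 0]],
  [[0, -4, 0], [0, 0, 0]],
  [[0, -4, 0], [0, 0, 0]],
  [[0, -3, 0], [0, 0, 0]],
  [[0, -2, 0], [0, 0, 0]],
])

```text
time_s: 13.88
eef_pos: [631.9, 14.4, 154.4]
ee_rot: [0.0, 0.714, -0.7, -0.0]
force: [-3.7, -0.1, 1.3]
grip_width: -0.001
```

play_rows([
  [[0, -2, 0], [0, 0, 0]],
  [[0, -2, 0], [0, 0, 0]],
  [[0, -2, 0], [0, 0, 0]],
  [[0, -2, 0], [0, 0, 0]],
])

```text
time_s: 14.22
eef_pos: [633.1, 14.5, 154.4]
ee_rot: [0.008, 0.714, -0.7, -0.007]
force: [-58.8, -3.7, 27.0]
grip_width: -0.0
```

play_rows([
  [[0, -2, 0], [0, 0, 0]],
  [[0, -2, 0], [0, 0, 0]],
])

```text
time_s: 14.38
eef_pos: [633.1, 14.5, 154.4]
ee_rot: [0.012, 0.714, -0.7, -0.012]
force: [-85.4, -5.7, 38.0]
grip_width: 0.001
```

The drawer stopped hard at x=633. Backing off and checking.

play_rows([
  [[0, 6, 0], [0, 0, 0]],
  [[0, 6, 0], [0, 0, 0]],
  [[0, 8, 0], [0, 0, 0]],
  [[0, 15, 0], [0, 0, 0]],
  [[0, 20, 0], [0, 0, 0]],
  [[0, 25, 0], [0, 0, 0]],
  [[0, 15, 0], [0, 0, 0]],
  [[0, 5, -10], [0, 0, 0]],
  [[0, 0, -20], [0, 0, 0]],
  [[0, 0, -20], [0, 0, 0]],
  [[0, 0, -10], [0, 0, 0]],
  [[0, 0, 0], [0, 0, 0]],
])

```text
time_s: 15.38
eef_pos: [545.6, 12.5, 217.0]
ee_rot: [-0.002, 0.714, -0.7, 0.002]
force: [-0.2, 0.6, -0.2]
grip_width: 0.002
```

Run:
```python
from h import *
im,P=snap("wrist","w8.png");s=ctrl.sense();print(s["eef_pos"],s["force"])
```

```text
[544.82075882  12.61698145 215.12392464] [-0.00568129 -0.31145228 -0.16436263]
```

View pics/w8.png

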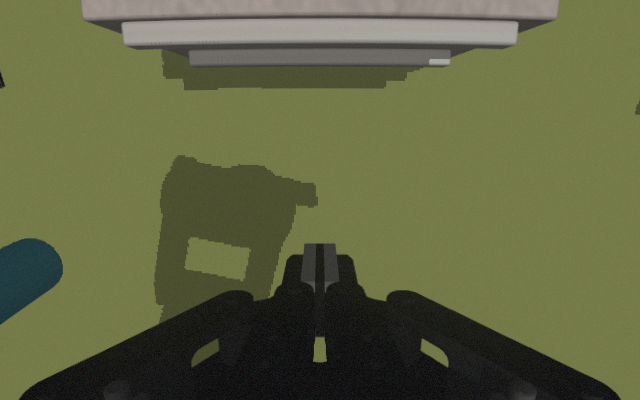

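The drawer front looks closed. I'll check flushness using wrist-camera edge heights and a top view.

Run:
```python
from h import *
P=pose()
for v,z in((0,178),(20,175),(45,161)): print("upper",v,at_z("wrist",(320,v),z,P).round(1))
o,d=ray("wrist",(320,66),P)
for z in(50,61,70,80): print("lower bottom",z,(o+d*(z-o[2])/d[2]).round(1))
im,_=snap("top","t2.png")
im2,_=snap("scene","s2.png")
a=cv2.resize(im[95:260,255:365],None,fx=3.6,fy=3.6,interpolation=cv2.INTER_CUBIC)
b=cv2.resize(im2[130:330,190:455],None,fx=1.5,fy=2.97)
b=cv2.resize(im2[130:330,200:450],(400,320)); b=cv2.copyMakeBorder(b,0,a.shape[0]-320,0,0,cv2.BORDER_CONSTANT)
cv2.imwrite("pics/chk.png",cv2.cvtColor(np.hstack([a,b]),cv2.COLOR_RGB2BGR))
```

```text
upper 0 [661.3  15.4 178. ]
upper 20 [653.1  15.3 175. ]
upper 45 [644.   15.1 161. ]
lower bottom 50 [644.9  14.9  50. ]
lower bottom 61 [643.7  14.9  61. ]
lower bottom 70 [642.8  14.9  70. ]
lower bottom 80 [641.8  14.9  80. ]
```

View pics/chk.png

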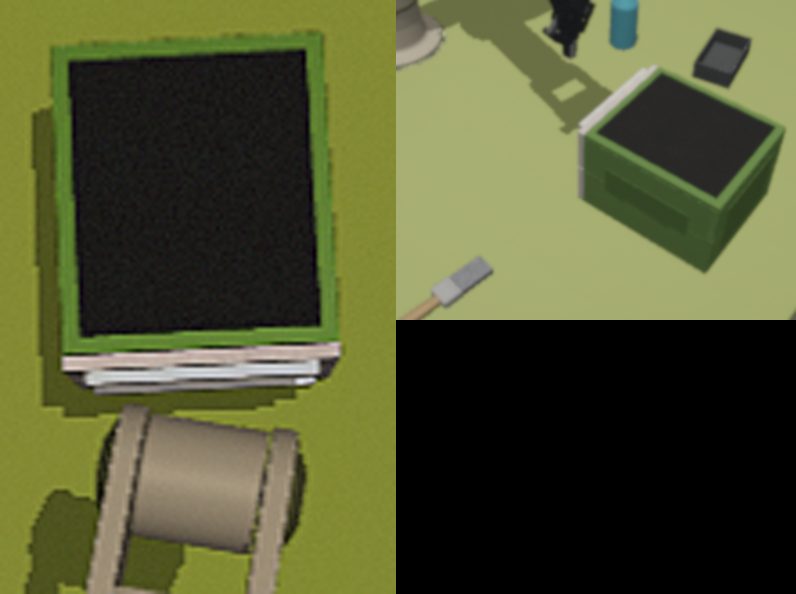

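The drawer front sits against the unit. The upper and lower strips both measure x≈644, so they are flush, and the unit and bystanders look unmoved. The robot is clear, so I'm handing in.

Run:
```python
from rig import ctrl
s=ctrl.sense();print(s["time_s"],s["force"]);print(ctrl.finish_job())
```

```text
15.5333 [ 0.1237201  -0.01906539 -0.91610321]
the job is handed in; nothing more can be done
None
```

I nested the loose blue cup in its twin, pushed the drawer fully home with the closed fingers, and handed the job in at about 15.5 s of the 61 s allowed.

- **Cups:** after release, the wrist camera showed the stack upright. Its rim fitted a 31 mm radius at z = 159 mm, which is what a fully seated cup should give. I could not check the stack again after closing, because the drawer hides it.
- **Drawer:** the upper strip and the lower drawer's strip both measured x ≈ 644 mm, the lower one at an assumed height. The top view shows the front against the unit. I did not test the catch by pulling; the drawer stayed in when I backed off.
- **Bystanders:** the drawer unit sits where it did in the first top view. In the last pictures the bottle, tin and brush stand with no visible change, though I did not measure them.
- **Force:** my last steps pushed on after the drawer had reached its stop. The fingertips pressed the strip, and the last readings were about 85 N along the push and 38 N upward, roughly 94 N in all. That is under the 120 N wrist limit but far more than the push needed. I take the 40 N limit to cover only the arm and the gripper's body, not the fingers.

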